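Zero the check scale, log a bundle and stack it

ROBOT

A 6-joint arm with a two-finger parallel gripper is mounted at the origin on the work surface; the furniture and walls round the work are solid. World frame = base frame: x ahead of the robot, y to its left, z up, the work surface at z = 0. Lengths are in m, angles in rad, forces in N, time in s.
With the tool pointing down it reaches from about 0.35 to 0.925 m from the base axis. Payload 6.4 kg.
Tool frame: the origin (TCP) lies at the very end of the fingers, on their centre line; the grasp point (between the pads) lies 19 mm behind it; z points along the fingers, y is the line along which they close (so a half turn about z gives the same grasp; the last joint's range is limited). The gripper opens to 85 mm and grips with 20 to 120 N. Pads are 22 mm wide; open, the fingers measure 114 mm over their backs; the gripper's body (76 mm by 85 mm) begins 54 mm behind the grasp point. The pads swing forward as they close: fully open they stand 13 mm farther back than shut.
Start: joints at [-1.444, 0.245, 1.558, -0, 1.339, -0.174], TCP at [0.193, -0.621, 0.231] pointing down, gripper open.
Joint ranges: [-3.13, 3.13], [-1.02, 2.26], [0.13, 2.54], [-0.95, 4.09], [0.21, 2.88], [-2.74, 2.74]. Speed limits (rad/s): [2.57, 2.57, 3.14, 3.14, 3.14, 3.14].

INTERFACE

Orientations are given as a unit quaternion [x, y, z, w].
In Python, from rig import get_state, camera, sign_off, spot_in, silhouettes gives the robot as it stands.
- The arm moves only by the tool move_arm, never from a script. Its argument "rows" is a list of rows, each a list of 7 numbers: the shift along the world's x, y, z in units of 0.15 m (1.0 is 0.15 m), then the turn, a rotation vector about the world's x, y, z in units of 90 degrees (1.0 is 90 degrees), then the opening, from -1 (shut) to 1 (fully open). In form: [[tx, ty, tz, rx, ry, rz, gripper], ...]. A call has 1 to 5 rows; each row is the pose to reach, as a shift and turn from the pose commanded when the call began; what a row does not reach only later rows make up. A row lasts 1/12 s, in which the tool goes at most 41.7 mm and 7.16 degrees, less where a joint would pass 70% of its speed; a pose out of reach is approached as far as the arm can. A call with a number of a shift or a turn outside -1 to 1 is refused whole. A call with a gripper value outside its range is refused whole. The fingers move at their own pace and stop on an object; the grip force is fixed at half the most. Time passes only in rows, so rows that repeat a pose let the fingers close. It gives the time, the measured TCP pose, the force, the opening and the grip force at its end, in the units of the state.
- get_state(): the state, without advancing time (a new reading comes with each control period).
- camera(name): name is "scene" or "top"; returns a dict with "color" (400x640x3 uint8, red, green, blue), "range_z" (400x640 float32, m along the optical axis (not along the pixel's ray), 0 where there is no reading), "fovy" (degrees; the focal length in pixels is half the picture's height over the tangent of half this angle, whatever the lens; pixels are square), "cx", "cy" (the principal point, pixels), "eye" and "orientation" of the camera in the world. Camera axes: x right, y down, z forward; pixel columns grow to the right and rows downward; lengths in m; the calibration is good to about 2 mm. A picture is of the moment at which its call begins.
- sign_off(): hands the job in; it is judged then, once.
Trained networks look in a picture, given as the dict that the camera call returned (one of the last four; its "shot" number tells which), for a name from the list of things; names that differ only in an ending like _2 or _b are one class to them, and where a whole thing is asked for, a point or a joint stands for the part that bears it (a point fixed in the world has none). Each returns a list of dicts, best first, with "p" (0 to 1); they miss things now and then, are a little off and sometimes report something else, mostly with a low value. They report only what shows in the picture. A call takes as long as a camera call.
- spot_in(picture, target): "box" ([left, top, right, bottom] in pixels, round what is visible of it).
- silhouettes(picture, target): "region" (400x640 bool, what is visible of it) and "box" ([left, top, right, bottom] in pixels, round what is visible of it).
The state is a dict: "clock": time; "joints": joint angles; "dq": joint speeds; "effort": joint torques, N m; "eef_pos": TCP position; "tool_rot": TCP orientation; "ft_force": force on the tool from outside, world axes, zero at the start; "moment": the same for the moment, N m; "grip_width": finger opening in m; "gripper_force": force on a finger pad.
Only numpy, scipy, OpenCV 4.12 (cv2) and the standard library are available. Lean on these libraries where they do the work, as an engineer would, in place of code of your own. Each camera call takes 0.05 s, during which the arm holds its last target. There are 200 camera calls.

TASK

Zero the empty check scale by pressing its small button fully down and letting it come back up, then lay the thin white-banded bundle flat in the middle of the steel weighing plate, let go, and press the large button fully down and release it to log the weight. Then lay the bundle flat and square on top of the low stack of bundles standing in front of the tall ones, long side along long side. Set the bundle down rather than dropping it, press the large button only while the bundle lies on the plate and the small one only while it does not, and leave everything else, the low stack included, where it is.

Things in the scene. Friction and masses are not known exactly. Their poses are not given: they have to be found in the camera images.
- scale: grey desk check scale, fixed to the desk. Origin on the desk under the centre of the square steel weighing plate (172 x 176 mm, top face 46 mm above the desk); +z up. At its -x side (towards the robot) lies a lower console (64 mm deep in x, 176 mm wide in y, centre at x = -122 mm, top 30 mm above the desk) with the two buttons and a small display window between them
- zero_button_top (a point): centre of the top of the small zero button's cap when up (the point moves down with the cap): round grey cap 18 mm across in a black collar 34 mm across, on the console's +y half (the left as the robot sees it); scale frame x = -122, y = 52, z = 52 mm. The cap stands 10 mm above its collar, 22 mm above the console
- zero_button (a joint): travel of the small button straight down, m: 0 up, 0.006 fully down; spring return, about 1.5 N at the start and 5 N when fully down
- log_button_top (a point): centre of the top of the large log button's cap when up (the point moves down with the cap): round grey cap 34 mm across in a black collar 50 mm across, on the console's -y half (the right as the robot sees it); scale frame x = -122, y = -52, z = 52 mm. The cap stands 10 mm above its collar, 22 mm above the console
- log_button (a joint): travel of the large button straight down, m: 0 up, 0.006 fully down; spring return, about 1.8 N at the start and 6 N when fully down
- thin_bundle: the thin bundle of vouchers, rigid, with one white paper band: 67 mm (x) x 157 mm (y, the long way) x 29 mm high (z), about 0.19 kg. Origin at the centre of its underside, z up. Lies on the desk; grasp across the 67 mm side. It and the low stack may have changed places
- low_stack: the low stack: a rigid five-pack bundle with rubber bands only and no white band, loose on the desk, 67 mm (x) x 157 mm (y, the long way) x 69 mm high (z), about 0.44 kg. Origin at the centre of its underside, z up. The stacks behind it (fixed) are all over 100 mm high
- stamp: bystander: upright blue and black office stamp, 37 (x) x 59 (y) x 88 mm high, origin under its centre
- mug: bystander: spotted white mug, 82 mm across, 91 mm high, origin under its centre

How it is judged:
By the outcome, as a careful person would: the job done as asked, in the order asked, and still so for the second after the job is handed in, with the robot touching nothing.
It also fails if it takes over 69 s, if anything falls off the work surface, if the arm or the gripper's body presses on something with over 40 N, if the wrist force passes 120 N, or if a joint passes its speed limit or range.

## Working session

There is one attempt and no reset: what is moved stays moved. The work goes in short steps, Python scripts to look and compute and a tool call to move; the robot and the scene stay as the last step left them, time stands still between calls to the robot, and variables do not carry over. Pictures are saved under pics/ and viewed, at most 10 in all, crops included, and the job is handed in when it is done.

Besides the shell and the picture viewer there is one more tool, called after "Call:" as a command line: name --pt "numbers of a row" for each row, then --argument value for the rest. move_arm: Moves the arm, as the interface text tells. Its arguments: {"type":"object","properties":{"rows":{"type":"array","items":{"type":"array","items":{"type":"number","minimum":-1,"maximum":1}}}},"required":["rows"]}

```bash
mkdir -p pics; cat > h.py <<'E'
import numpy as np, cv2
from scipy.spatial.transform import Rotation as R
from rig import *
def cloud(p):
    f=200/np.tan(np.radians(p["fovy"])/2); z=p["range_z"].astype(float)
    v,u=np.mgrid[:400,:640]
    c=np.stack([(u-p["cx"])/f*z,(v-p["cy"])/f*z,z],-1)
    w=c@R.from_quat(p["orientation"]).as_matrix().T+np.array(p["eye"])
    w[z<=0]=np.nan
    return w
E
python3 - <<'E'
from h import *
s=get_state();print(s)
for n in("scene","top"):
    p=camera(n);cv2.imwrite(f"pics/{n}0.png",p["color"][...,::-1]);w=cloud(p);print(n,p["eye"],p["orientation"],p["fovy"])
    for t in("scale","zero_button_top","log_button_top","thin_bundle","low_stack","stamp","mug"):
        for d in silhouettes(p,t)[:2]:
            q=w[d["region"]];q=q[~np.isnan(q[:,0])]
            if len(q)<5: print(t,d["p"],d["box"],len(q));continue
            zt=np.percentile(q[:,2],95);m=q[q[:,2]>zt-.006]
            r=cv2.minAreaRect((m[:,:2]*1000).astype(np.float32))
            print(t,round(d["p"],2),np.round(d["box"]),len(q),"ztop",zt.round(4),"rect",np.round(r[0],1),np.round(r[1],1),round(r[2],1),"med",np.median(m,0).round(4))
E
```

```text
{'clock': 0.0, 'joints': array([-1.44411262e+00,  2.45840688e-01,  1.55906213e+00,  5.21359460e-06,
        1.33868650e+00, -1.74104551e-01]), 'dq': array([-3.29460983e-04, -5.26062824e-04,  9.19617803e-05,  8.93878505e-04,
        3.06704266e-04,  6.32378306e-04]), 'effort': array([ 1.72179571e-03, -4.29514432e+01, -3.26126933e+01, -1.34376437e-04,
        5.38182008e-03,  6.52402377e-06]), 'eef_pos': array([ 0.19250771, -0.62023548,  0.23013743]), 'tool_rot': array([ 9.88711701e-01,  1.49827153e-01,  2.62043050e-05, -9.97994236e-04]), 'ft_force': array([0.79268381, 0.55608607, 0.66795954]), 'moment': array([ 0.01755621, -0.07541791,  0.0511931 ]), 'gripper_force': 0.0, 'grip_width': 0.08540872963602732}
scene [ 1.10694708 -0.8309903   0.8078938 ] [ 0.85594295  0.25140927 -0.12892299 -0.43305185] 54.123174421992154
scale 0.77 [296. 163. 377. 210.] 2298 ztop 0.0481 rect [537.2 151.5] [180.8 224.9] 87.1 med [0.5619 0.1407 0.0454]
log_button_top 0.42 [302. 174. 312. 183.] 37 ztop 0.0536 rect [439.2 103. ] [24.6 23.2] 34.0 med [0.4401 0.103  0.0506]
thin_bundle 0.56 [228. 214. 283. 243.
[... 787 characters left out ...]
op 0.59 [412. 204. 435. 249.] 1073 ztop 0.0715 rect [ 449.  -329.3] [149.9  64.8] 0.2 med [ 0.4527 -0.3284  0.0681]
thin_bundle 0.68 [365. 208. 399. 254.] 873 ztop 0.0328 rect [ 439.  -178.8] [151.9  64.7] 12.6 med [ 0.4391 -0.179   0.0294]
low_stack 0.64 [415. 203. 438. 248.] 1066 ztop 0.0715 rect [ 450. -329.] [153.6  64. ] 0.3 med [ 0.4527 -0.328   0.0681]
stamp 0.78 [342. 162. 362. 179.] 198 ztop 0.0914 rect [638.3 -83.4] [53.5 35.3] 79.2 med [ 0.6374 -0.0836  0.0884]
stamp 0.69 [255. 170. 310. 245.] 3627 ztop 0.0504 rect [534.1 150.9] [174.6 223.4] 86.9 med [0.5538 0.147  0.047 ]
mug 0.85 [191. 159. 220. 188.] 714 ztop 0.0904 rect [624.9 409.9] [82.3 79.2] 7.2 med [0.6275 0.3999 0.0891]
```

View pics/scene0.png

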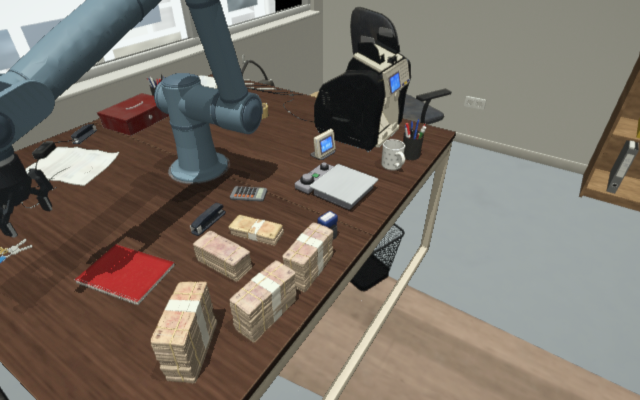

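View pics/top0.png

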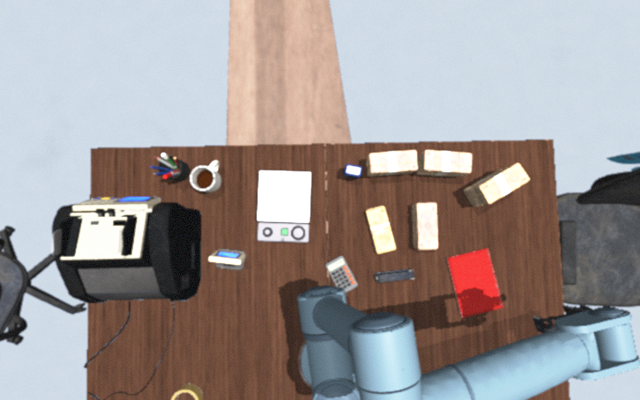

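```bash
python3 - <<'E'
from h import *
for n in("scene","top"):
    p=camera(n);w=cloud(p)
    def rect(m,tag):
        q=(w[m][:,:2]*1000).astype(np.float32)
        r=cv2.minAreaRect(q);print(n,tag,len(q),np.round(r[0],1),np.round(r[1],1),round(r[2],2),np.median(w[m],0).round(4))
    x,y,z=w[...,0],w[...,1],w[...,2]
    a=np.deg2rad(-3); 
    sc=(abs(x-.54)<.16)&(abs(y-.15)<.13)
    rect(sc&(z>.04)&(z<.05)&(x>.47),"plate")
    rect(sc&(z>.024)&(x<.46)&(z<.036),"console")
    for nm,yy in(("zero",.204),("log",.10)):
        m=(abs(x-.44)<.04)&(abs(y-yy)<.045)&(z>.0475)&(z<.06);
        if m.sum()>4: rect(m,nm)
    rect((abs(x-.44)<.11)&(abs(y+.178)<.07)&(z>.02)&(z<.04),"thin")
    rect((abs(x-.45)<.1)&(abs(y+.329)<.045)&(z>.058)&(z<.08),"low")
    # tall things
    m=(z>.1)&(y<-.1)&(y>-.5)&(x>.3)&(x<.9)
    rect(m,"tall")
    if n=="top":
        g=(np.nan_to_num(z)>.012)&(np.nan_to_num(z)<.5)
        k,l,st,_=cv2.connectedComponentsWithStats(g.astype(np.uint8))
        for i in range(1,k):
            if st[i,4]>40: 
                q=w[l==i];print(st[i],q.min(0).round(3),q.max(0).round(3))
E
```

```text
scene plate 1466 [561.8 151.7] [180.9 173.3] 86.82 [0.5678 0.1424 0.0453]
scene console 216 [433.5 155.9] [174.3  52.9] 89.99 [0.4396 0.1548 0.0296]
scene zero 13 [445.3 208.9] [15.6 11. ] 47.98 [0.4448 0.2097 0.0499]
scene log 44 [447.6 100.3] [30.7 52.8] 56.14 [0.4409 0.103  0.0511]
scene thin 781 [ 442.3 -177.7] [154.8  69.4] 14.07 [ 0.447  -0.1803  0.0276]
scene low 1029 [ 452.3 -328.5] [ 67.3 157.1] 89.32 [ 0.4606 -0.3319  0.0665]
scene tall 2665 [ 653.  -330.3] [385.5 135.6] 75.39 [ 0.6627 -0.3598  0.106 ]
top plate 2372 [560.4 149.5] [175.9 172.1] 86.91 [0.5595 0.1496 0.0456]
top console 545 [433.7 155.5] [174.7  54.6] 88.66 [0.4307 0.1634 0.0297]
top zero 31 [467.8 199. ] [57.3 59.2] 27.17 [0.4454 0.2084 0.0502]
top log 93 [449.7 100.5] [59.9 71. ] 3.4 [0.4394 0.1042 0.0508]
top thin 834 [ 439.1 -179.4] [154.1  65.5] 13.42 [ 0.4391 -0.1786  0.0284]
top low 898 [ 449.7 -329.3] [154.1  67.3] 0.79 [ 0.4497 -0.3288  0.0671]
top tall 1871 [ 649.5 -331.4] [388.5 141.1] 74.46 [ 0.6578 -0.3377  0.1059]
[ 367  150  105   26 2326] [ 0.619 -0.473  0.012] [ 0.698 -0.137  0.117]
[151 153 
[... 573 characters left out ...]
 0.012] [ 0.527 -0.294  0.077]
[366 206  30  48 874] [ 0.358 -0.227  0.012] [ 0.519 -0.131  0.037]
[209 250  37  16 396] [0.329 0.288 0.012] [0.38  0.393 0.098]
[448 250  39  27 219] [ 0.271 -0.542  0.012] [ 0.359 -0.411  0.02 ]
[ 298  258   63  142 4969] [-0.072 -0.093  0.012] [0.343 0.1   0.5  ]
[454 262  49  55 822] [ 0.135 -0.592  0.012] [ 0.318 -0.426  0.024]
[378 269  37  13 307] [ 0.264 -0.287  0.013] [ 0.301 -0.162  0.049]
[112 301  19  39  90] [0.092 0.648 0.012] [0.227 0.737 0.081]
[533 305  87  28 877] [ 0.158 -0.688  0.245] [ 0.259 -0.488  0.5  ]
[594 330  13  31 160] [ 0.145 -0.597  0.484] [ 0.212 -0.58   0.5  ]
[172 385  30  15 225] [-0.11   0.437  0.012] [-0.062  0.525  0.056]
```

The scene picture shows the thin white-banded bundle at about (256,230). The low stack is at (222,255), with the tall stacks behind it. The scale is at (340,188), with its console on the robot side. In the top picture, the scale is at (285,205), the thin bundle at (380,230) and the low stack at (426,226). This matches the measured sizes and heights. Next I go to the zero button.

Call:
move_arm --pt "0.2 0.2 0 0 0 0 -1" --pt "0.4 0.4 0 0 0 0 -1" --pt "0.6 0.6 0 0 0 0 -1" --pt "0.8 0.8 0 0 0 0 -1" --pt "0.95 0.95 0 0 0 0 -1"

```text
clock: 1.32
eef_pos: [0.3366, -0.4763, 0.2314]
tool_rot: [0.989, 0.15, 0.0, -0.0]
ft_force: [-0.5, 0.0, -0.9]
grip_width: 0.0254
gripper_force: 0.0
```

Call:
move_arm --pt "0.14 0.22 0 0 0 0 -1" --pt "0.28 0.44 0 0 0 0 -1" --pt "0.42 0.66 0 0 0 0 -1" --pt "0.56 0.88 0 0 0 0 -1" --pt "0.68 1 0 0 0 0 -1"

```text
clock: 1.73
eef_pos: [0.4381, -0.3251, 0.2314]
tool_rot: [0.989, 0.151, 0.0, -0.0]
ft_force: [-1.0, 0.3, 0.1]
grip_width: -0.0003
gripper_force: 0.0
```

Call:
move_arm --pt "0 0.25 0 0 0 0 -1" --pt "0 0.5 0 0 0 0 -1" --pt "0 0.75 0 0 0 0 -1" --pt "0 1 0 0 0 0 -1"

```text
clock: 2.07
eef_pos: [0.4369, -0.1766, 0.2313]
tool_rot: [0.989, 0.15, 0.0, 0.0]
ft_force: [1.1, 0.2, 0.1]
grip_width: 0.0002
gripper_force: 0.0
```

Call:
move_arm --pt "0 0.25 0 0 0 0 -1" --pt "0 0.5 0 0 0 0 -1" --pt "0 0.75 0 0 0 0 -1" --pt "0 1 0 0 0 0 -1"

```text
clock: 2.4
eef_pos: [0.4368, -0.0266, 0.2316]
tool_rot: [0.989, 0.15, 0.0, 0.0]
ft_force: [1.2, -0.1, -0.5]
grip_width: 0.0001
gripper_force: 0.0
```

Call:
move_arm --pt "0 0.25 -0.05 0 0 0 -1" --pt "0 0.5 -0.15 0 0 0 -1" --pt "0 0.75 -0.3 0 0 0 -1" --pt "0 1 -0.4 0 0 0 -1"

```text
clock: 2.73
eef_pos: [0.4366, 0.1227, 0.1709]
tool_rot: [0.989, 0.15, 0.0, 0.0]
ft_force: [0.4, 0.0, 0.0]
grip_width: 0.0
gripper_force: 0.0
```

Call:
move_arm --pt "0.02 0.25 -0.15 0 0 0 -1" --pt "0.04 0.5 -0.3 0 0 0 -1" --pt "0.05 0.57 -0.45 0 0 0 -1" --pt "0.05 0.57 -0.6 0 0 0 -1" --pt "0.05 0.57 -0.6 0 0 0 -1"

```text
clock: 3.15
eef_pos: [0.4409, 0.2067, 0.0772]
tool_rot: [0.989, 0.151, -0.004, 0.0]
ft_force: [-1.4, 0.2, -1.1]
grip_width: -0.0002
gripper_force: 0.0
```

```bash
python3 - <<'E'
from h import *
s=get_state();print(s["eef_pos"],s["ft_force"],s["clock"])
p=camera("scene");c=p["color"][...,::-1][130:230,260:400];cv2.imwrite("pics/z1.png",cv2.resize(c,None,fx=5,fy=5,interpolation=3))
f=200/np.tan(np.radians(p["fovy"])/2)
def px(q):
    c=R.from_quat(p["orientation"]).as_matrix().T@(np.array(q)-p["eye"]);return (np.array([c[0]/c[2]*f+p["cx"]-260,c[1]/c[2]*f+p["cy"]-130])*5).round()
print("tcp",px(s["eef_pos"]),"zero",px([.4435,.209,.052]),"log",px([.438,.1045,.052]))
E
```

```text
[0.44093259 0.20671197 0.07722234] [-1.35371033  0.17988758 -1.14662541] 3.15
tcp [314. 136.] zero [319. 165.] log [232. 228.]
```

View pics/z1.png

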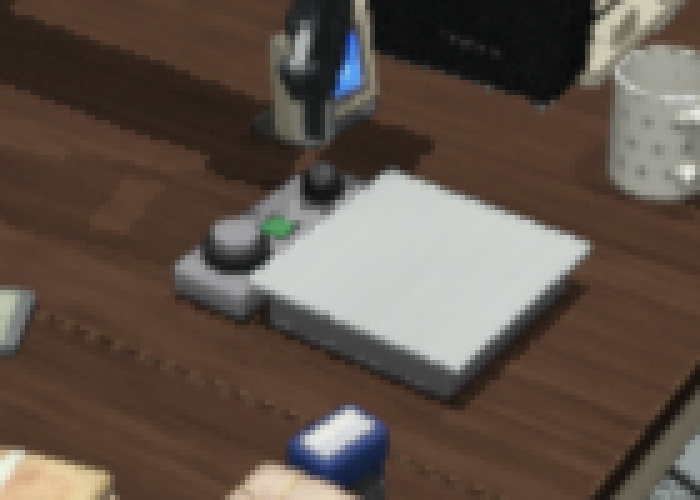

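The picture shows the zero button at about (322,172), the log button at (238,235), and the closed fingertips just above the zero button. The projected points agree with these. Now I press, with force readings.

Call:
move_arm --pt "0.02 0.015 -0.1 0 0 0 -1" --pt "0.02 0.015 -0.15 0 0 0 -1" --pt "0.02 0.015 -0.18 0 0 0 -1" --pt "0.02 0.015 -0.2 0 0 0 -1" --pt "0.02 0.015 -0.2 0 0 0 -1"

```text
clock: 3.62
eef_pos: [0.4479, 0.2083, 0.052]
tool_rot: [0.989, 0.15, 0.0, 0.0]
ft_force: [-0.5, -0.9, 2.0]
grip_width: 0.0001
gripper_force: 0.7
```

Call:
move_arm --pt "-0.01 0 -0.02 0 0 0 -1" --pt "-0.01 0 -0.035 0 0 0 -1" --pt "-0.01 0 -0.045 0 0 0 -1" --pt "-0.01 0 -0.045 0 0 0 -1"

```text
clock: 3.95
eef_pos: [0.4474, 0.2087, 0.046]
tool_rot: [0.989, 0.15, 0.001, 0.0]
ft_force: [1.5, -1.6, 5.7]
grip_width: -0.0002
gripper_force: 2.8
```

Call:
move_arm --pt "0 0 -0.01 0 0 0 -1" --pt "0 0 -0.015 0 0 0 -1" --pt "0 0 -0.015 0 0 0 -1"

```text
clock: 4.2
eef_pos: [0.4476, 0.2088, 0.0456]
tool_rot: [0.989, 0.15, 0.0, 0.0]
ft_force: [-6.8, -5.1, 23.6]
grip_width: 0.0006
gripper_force: 11.7
```

Fully down: the stop gave 23.6 N at z = 0.0456. Release, then go to the thin bundle.

Call:
move_arm --pt "0 0 0.07 0 0 0 -1" --pt "0 0 0.2 0 0 0 -1" --pt "0 0 0.45 0 0 0 -1" --pt "0 -0.2 0.65 0 0 0 -1" --pt "0 -0.45 0.7 0 0 0 1"

```text
clock: 4.62
eef_pos: [0.4484, 0.1423, 0.1525]
tool_rot: [0.988, 0.152, 0.004, -0.0]
ft_force: [1.2, -0.3, 0.1]
grip_width: 0.011
gripper_force: 0.0
```

Call:
move_arm --pt "0 -0.25 0 0 0 0 1" --pt "0 -0.5 0 0 0 0 1" --pt "0 -0.75 0 0 0 0 1" --pt "0 -1 0 0 0 0 1"

```text
clock: 4.95
eef_pos: [0.4452, -0.0101, 0.1474]
tool_rot: [0.989, 0.15, -0.0, -0.0]
ft_force: [0.5, -0.7, -0.1]
grip_width: 0.06
gripper_force: 0.0
```

Call:
move_arm --pt "0 -0.25 0 0 0 -0.02 1" --pt "0 -0.5 0 0 0 -0.04 1" --pt "0 -0.75 0 0 0 -0.044 1" --pt "-0.03 -1 0 0 0 -0.044 1" --pt "-0.04 -1 0 0 0 -0.044 1"

```text
clock: 5.37
eef_pos: [0.4397, -0.1638, 0.1479]
tool_rot: [0.994, 0.113, 0.0, 0.001]
ft_force: [0.6, 0.4, 0.2]
grip_width: 0.0853
gripper_force: 0.0
```

```bash
python3 - <<'E'
from h import *
s=get_state();print(s["eef_pos"],s["ft_force"],s["grip_width"],s["clock"],s["joints"])
p=camera("scene");w=cloud(p)
m=(abs(w[...,0]-.44)<.12)&(abs(w[...,1]+.18)<.12)&(w[...,2]>.08)&(w[...,2]<.25)
print("lowest gripper pts",np.sort(w[m][:,2])[:20].round(4))
c=p["color"][...,::-1][130:290,170:330];cv2.imwrite("pics/g1.png",cv2.resize(c,None,fx=3.7,fy=3.7,interpolation=3))
E
```

```text
[ 0.43966118 -0.16381766  0.14792618] [0.62818267 0.39626958 0.2224335 ] 0.08527274544724153 5.3667 [-5.98364599e-01 -9.28115841e-02  2.07749911e+00 -1.28124593e-03
  1.15569003e+00  7.47343250e-01]
lowest gripper pts [0.1604 0.1607 0.1622 0.1624 0.1627 0.1627 0.1629 0.1633 0.1636 0.1636
 0.1638 0.1653 0.1655 0.1658 0.1667 0.1668 0.1668 0.167  0.1676 0.168 ]
```

View pics/g1.png

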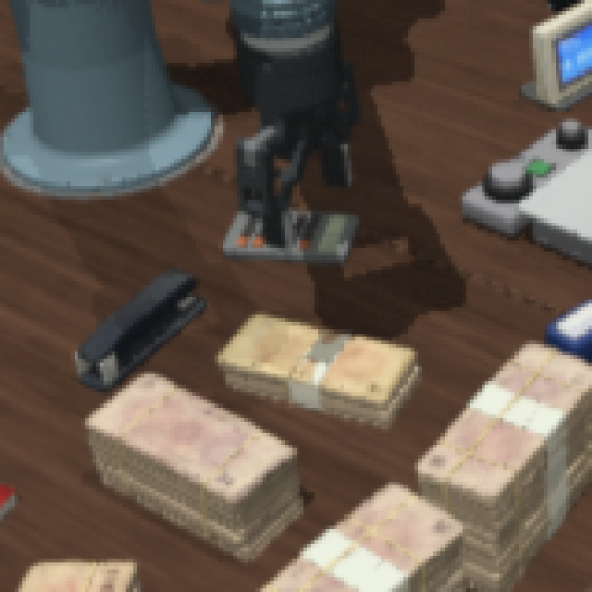

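The fingertips, open, hang 12.5 mm behind the TCP. The bundle lies clear at about (318,370) in the crop. Descend and grasp.

Call:
move_arm --pt "0 -0.1 -0.25 0 0 0 1" --pt "0 -0.1 -0.5 0 0 0 1" --pt "0 -0.1 -0.75 0 0 0 1" --pt "0 -0.1 -0.9 0 0 0 1" --pt "0 -0.1 -0.9 0 0 0 1"

```text
clock: 5.83
eef_pos: [0.4358, -0.1696, 0.0074]
tool_rot: [0.993, 0.116, -0.004, -0.004]
ft_force: [-0.8, 0.2, -0.4]
grip_width: 0.0852
gripper_force: 0.0
```

```bash
python3 - <<'E'
from h import *
s=get_state();print(s["eef_pos"],s["ft_force"])
E
```

```text
[ 0.43582808 -0.16964071  0.00735873] [-0.82374576  0.21459471 -0.41641871]
```

Call:
move_arm --pt "0 0 0 0 0 0 1" --pt "0 0 0 0 0 0 1" --pt "0 0 0 0 0 0 1"

```text
clock: 6.08
eef_pos: [0.4418, -0.1744, 0.0147]
tool_rot: [0.993, 0.116, 0.002, 0.001]
ft_force: [0.4, 0.4, 0.5]
grip_width: 0.0856
gripper_force: 0.0
```

Call:
move_arm --pt "-0.005 -0.027 -0.05 0 0 0 1" --pt "-0.005 -0.027 -0.09 0 0 0 1" --pt "-0.005 -0.027 -0.12 0 0 0 1" --pt "-0.005 -0.027 -0.12 0 0 0 1" --pt "-0.005 -0.027 -0.12 0 0 0 1"

```text
clock: 6.5
eef_pos: [0.439, -0.1776, -0.0059]
tool_rot: [0.993, 0.116, -0.0, -0.0]
ft_force: [0.6, -0.6, 0.6]
grip_width: 0.0855
gripper_force: 0.0
```

Call:
move_arm --pt "0 0 0 0 0 0 -0.2" --pt "0 0 0 0 0 0 -0.2" --pt "0 0 0 0 0 0 -0.2" --pt "0 0 0 0 0 0 -0.2" --pt "0 0 0 0 0 0 -0.2"

```text
clock: 6.92
eef_pos: [0.4397, -0.1781, -0.005]
tool_rot: [0.993, 0.116, 0.0, 0.0]
ft_force: [0.2, 0.0, 3.8]
grip_width: 0.0655
gripper_force: 67.5
```

Call:
move_arm --pt "0 0 0.1 0 0 0 -0.2" --pt "0 0 0.3 0 0 0 -0.2" --pt "0 0 0.55 0 0 0 -0.2" --pt "0 0 0.8 0 0 0 -0.2" --pt "0 0.1 0.95 0 0 0 -0.2"

```text
clock: 7.33
eef_pos: [0.4407, -0.1649, 0.1409]
tool_rot: [0.993, 0.115, 0.002, 0.002]
ft_force: [1.2, -0.3, -0.6]
grip_width: 0.0657
gripper_force: 67.5
```

Call:
move_arm --pt "0.08 0.2 0 0 0 -0.04 -0.2" --pt "0.16 0.4 0 0 0 -0.08 -0.2" --pt "0.24 0.6 0 0 0 -0.12 -0.2" --pt "0.32 0.8 0 0 0 -0.16 -0.2" --pt "0.4 1 0 0 0 -0.182 -0.2"

```text
clock: 7.75
eef_pos: [0.4991, -0.0112, 0.1365]
tool_rot: [1.0, -0.029, -0.0, -0.0]
ft_force: [0.9, -0.1, -1.6]
grip_width: 0.0656
gripper_force: 67.4
```

Call:
move_arm --pt "0.08 0.2 0 0 0 0 -0.2" --pt "0.16 0.4 0 0 0 0 -0.2" --pt "0.24 0.6 0 0 0 0 -0.2" --pt "0.32 0.8 0 0 0 0 -0.2" --pt "0.4 1 0 0 0 0 -0.2"

```text
clock: 8.17
eef_pos: [0.559, 0.1388, 0.1361]
tool_rot: [1.0, -0.027, -0.001, 0.0]
ft_force: [1.2, -0.1, -2.3]
grip_width: 0.0654
gripper_force: 67.4
```

Call:
move_arm --pt "0 0.08 -0.1 0 0 0 -0.2" --pt "0 0.08 -0.2 0 0 0 -0.2" --pt "0 0.08 -0.3 0 0 0 -0.2" --pt "0 0.08 -0.3 0 0 0 -0.2" --pt "0 0.08 -0.3 0 0 0 -0.2"

```text
clock: 8.58
eef_pos: [0.558, 0.1491, 0.0906]
tool_rot: [1.0, -0.027, -0.002, 0.0]
ft_force: [0.2, 0.9, -1.1]
grip_width: 0.0656
gripper_force: 67.3
```

```bash
cat > held.py <<'E'
from h import *
import sys
s=get_state();e=s["eef_pos"];print(e,s["tool_rot"].round(4),s["ft_force"].round(1),s["grip_width"],s["clock"])
for n in("scene","top"):
    p=camera(n);w=cloud(p)
    for d in silhouettes(p,"thin_bundle")[:2]:
        q=w[d["region"]];q=q[~np.isnan(q[:,0])]
        if len(q)<20: continue
        r=cv2.minAreaRect((q[:,:2]*1000).astype(np.float32));print(n,round(d["p"],2),d["box"],len(q),np.round(r[0]),np.round(r[1]),round(r[2],1),np.percentile(q,[2,50,98],axis=0).round(3).tolist())
    if n=="scene": P=p
c=P["color"][...,::-1];x0,y0=(int(sys.argv[2]),int(sys.argv[3]))
cv2.imwrite(f"pics/{sys.argv[1]}.png",cv2.resize(c[y0:y0+130,x0:x0+160],None,fx=4.5,fy=4.5,interpolation=3))
E
python3 held.py h1 260 110
```

```text
[0.55800405 0.1491276  0.09063446] [ 9.996e-01 -2.700e-02 -1.700e-03  2.000e-04] [ 0.2  0.9 -1.1] 0.0656222522965488 8.5833
scene 0.93 [317.8, 154.8, 366.9, 181.4] 582 [524. 212.] [165. 290.] 33.2 [[0.487, 0.112, 0.096], [0.59, 0.13, 0.122], [0.639, 0.18, 0.126]]
top 0.68 [297.1, 231.7, 301.0, 238.6] 31 [433.  97.] [13. 30.] 51.4 [[0.423, 0.087, 0.047], [0.433, 0.098, 0.052], [0.443, 0.108, 0.196]]
top 0.6 [272.6, 169.7, 292.5, 211.0] 92 [575. 148.] [ 54. 123.] 85.8 [[0.516, 0.128, 0.121], [0.525, 0.152, 0.127], [0.635, 0.176, 0.131]]
```

View pics/h1.png

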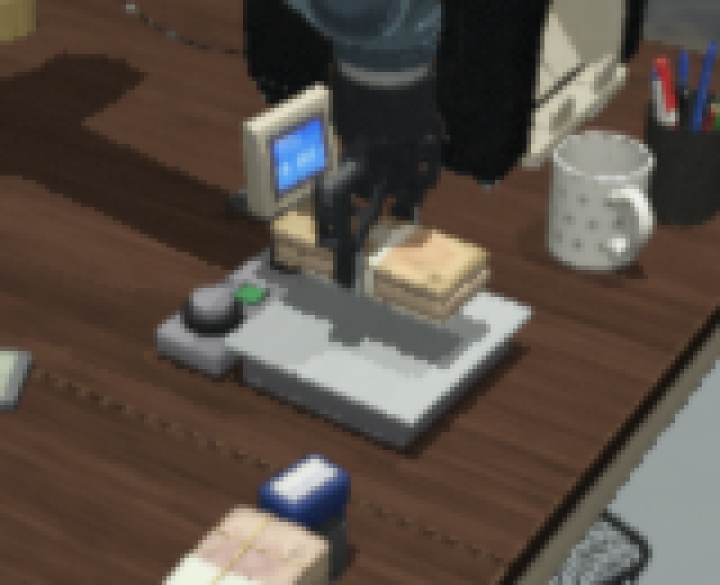

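The crop shows the bundle held level over the plate at about (380,260), aligned with it. Lower it slowly.

Call:
move_arm --pt "0.02 0.008 -0.1 0 0 0 -0.2" --pt "0.02 0.008 -0.2 0 0 0 -0.2" --pt "0.02 0.008 -0.26 0 0 0 -0.2" --pt "0.02 0.008 -0.28 0 0 0 -0.2" --pt "0.02 0.008 -0.28 0 0 0 -0.2"

```text
clock: 9.2
eef_pos: [0.5619, 0.1502, 0.0496]
tool_rot: [1.0, -0.027, -0.001, 0.0]
ft_force: [-0.2, -0.8, -1.7]
grip_width: 0.0654
gripper_force: 67.5
```

Call:
move_arm --pt "-0.005 0 -0.02 0 0 0 -0.2" --pt "-0.005 0 -0.04 0 0 0 -0.2" --pt "-0.005 0 -0.05 0 0 0 -0.2" --pt "-0.005 0 -0.05 0 0 0 -0.2"

```text
clock: 9.53
eef_pos: [0.5616, 0.1504, 0.0426]
tool_rot: [1.0, -0.027, -0.0, -0.0]
ft_force: [-0.5, -0.4, -2.0]
grip_width: 0.0657
gripper_force: 67.5
```

Call:
move_arm --pt "0 0 -0.007 0 0 0 -0.2" --pt "0 0 -0.013 0 0 0 -0.2" --pt "0 0 -0.013 0 0 0 -0.2" --pt "0 0 -0.013 0 0 0 -0.2"

```text
clock: 9.87
eef_pos: [0.5619, 0.1504, 0.041]
tool_rot: [1.0, -0.027, 0.0, -0.0]
ft_force: [-0.4, 0.4, 1.2]
grip_width: 0.0658
gripper_force: 67.7
```

Call:
move_arm --pt "0 0 0 0 0 0 0.7" --pt "0 0 0 0 0 0 1" --pt "0 0 0 0 0 0 1" --pt "0 0 0 0 0 0 1" --pt "0 0 0 0 0 0 1"

```text
clock: 10.28
eef_pos: [0.5616, 0.1504, 0.0407]
tool_rot: [1.0, -0.027, 0.0, -0.0]
ft_force: [0.7, -0.3, 0.6]
grip_width: 0.0855
gripper_force: 0.0
```

Call:
move_arm --pt "0 0 0.1 0 0 0 1" --pt "0 0 0.3 0 0 0 1" --pt "0 0 0.5 0 0 0 1" --pt "0 0 0.65 0 0 0 1" --pt "0 0 0.65 0 0 0 1"

```text
clock: 10.7
eef_pos: [0.5652, 0.1507, 0.1442]
tool_rot: [1.0, -0.027, 0.005, -0.001]
ft_force: [1.5, 0.2, 1.1]
grip_width: 0.0854
gripper_force: 0.0
```

Call:
move_arm --pt "-0.2 -0.08 0 0 0 0 -1" --pt "-0.4 -0.16 0 0 0 0 -1" --pt "-0.6 -0.24 0 0 0 0 -1" --pt "-0.8 -0.3 0 0 0 0 -1" --pt "-0.8 -0.3 0 0 0 0 -1"

```text
clock: 11.12
eef_pos: [0.4354, 0.1048, 0.1351]
tool_rot: [1.0, -0.027, -0.004, 0.0]
ft_force: [1.2, -0.2, -0.7]
grip_width: 0.0255
gripper_force: 0.0
```

```bash
python3 - <<'E'
from h import *
s=get_state();print(s["eef_pos"],s["ft_force"].round(1),s["grip_width"],s["clock"])
for n in("scene","top"):
    p=camera(n);w=cloud(p);x,y,z=w[...,0],w[...,1],w[...,2]
    m=(abs(x-.562)<.11)&(abs(y-.15)<.08)&(z>.066)&(z<.084)
    r=cv2.minAreaRect((w[m][:,:2]*1000).astype(np.float32));print(n,"bundle",m.sum(),np.round(r[0],1),np.round(r[1],1),round(r[2],1),np.median(z[m]))
    m=(abs(x-.44)<.02)&(abs(y-.103)<.018)&(z>.0475)&(z<.06);print("log",m.sum(),w[m].mean(0) if m.any() else 0)
    m=(abs(x-.45)<.1)&(abs(y+.329)<.045)&(z>.058)&(z<.08)
    r=cv2.minAreaRect((w[m][:,:2]*1000).astype(np.float32));print("low",m.sum(),np.round(r[0],1),np.round(r[1],1),round(r[2],1))
E
```

```text
[0.43544798 0.10484355 0.13514702] [ 1.2 -0.2 -0.7] 0.025547840774762638 11.1167
scene bundle 543 [563.3 149. ] [ 69.8 157. ] 86.3 0.07359608455617483
log 45 [0.43952935 0.10330245 0.05094718]
low 1027 [ 451.8 -328.9] [ 68.9 157.4] 89.0
top bundle 900 [561.5 147.7] [ 64.8 154.5] 87.3 0.0742856412444548
log 0 0
low 897 [ 450.  -329.2] [ 66.7 154.1] 89.2
```

Bundle is flat at the plate's centre, and the low stack has not moved. Press the log button.

Call:
move_arm --pt "0.01 0 -0.15 0 0 0 -1" --pt "0.01 0 -0.3 0 0 0 -1" --pt "0.01 0 -0.42 0 0 0 -1" --pt "0.01 0 -0.5 0 0 0 -1" --pt "0.01 0 -0.5 0 0 0 -1"

```text
clock: 11.63
eef_pos: [0.4422, 0.1055, 0.0606]
tool_rot: [1.0, -0.027, -0.002, 0.0]
ft_force: [-0.0, 0.4, -0.1]
grip_width: 0.0002
gripper_force: 0.0
```

Call:
move_arm --pt "0 0 0 0 0 0 -1" --pt "0 0 0 0 0 0 -1"

```text
clock: 11.8
eef_pos: [0.4445, 0.1055, 0.064]
tool_rot: [1.0, -0.027, 0.001, -0.0]
ft_force: [-0.0, 0.5, 0.2]
grip_width: 0.0002
gripper_force: 0.0
```

Call:
move_arm --pt "-0.035 -0.01 -0.04 0 0 0 -1" --pt "-0.035 -0.01 -0.07 0 0 0 -1" --pt "-0.035 -0.01 -0.1 0 0 0 -1" --pt "-0.035 -0.01 -0.12 0 0 0 -1" --pt "-0.035 -0.01 -0.12 0 0 0 -1"

```text
clock: 12.22
eef_pos: [0.438, 0.1039, 0.046]
tool_rot: [1.0, -0.027, -0.001, 0.0]
ft_force: [-5.3, 0.4, 9.2]
grip_width: -0.0001
gripper_force: 5.0
```

Call:
move_arm --pt "0 0 -0.008 0 0 0 -1" --pt "0 0 -0.01 0 0 0 -1" --pt "0 0 -0.01 0 0 0 -1"

```text
clock: 12.47
eef_pos: [0.4381, 0.1038, 0.0457]
tool_rot: [1.0, -0.027, -0.001, 0.0]
ft_force: [-10.7, -0.8, 24.7]
grip_width: -0.0003
gripper_force: 11.8
```

Fully down at 24.7 N. Release and return above the bundle.

Call:
move_arm --pt "0 0 0.07 0 0 0 -1" --pt "0 0 0.25 0 0 0 -1" --pt "0 0 0.5 0 0 0 1" --pt "0 0 0.65 0 0 0 1" --pt "0 0 0.65 0 0 0 1"

```text
clock: 12.88
eef_pos: [0.4416, 0.1039, 0.1466]
tool_rot: [1.0, -0.027, 0.005, -0.0]
ft_force: [0.7, -0.1, 0.2]
grip_width: 0.036
gripper_force: 0.0
```

Call:
move_arm --pt "0.2 0.08 0 0 0 0 1" --pt "0.4 0.16 0 0 0 0 1" --pt "0.6 0.24 0 0 0 0 1" --pt "0.82 0.31 0 0 0 0 1" --pt "0.82 0.31 0 0 0 0 1"

```text
clock: 13.3
eef_pos: [0.5646, 0.1513, 0.1394]
tool_rot: [1.0, -0.027, 0.0, -0.0]
ft_force: [-0.4, 0.2, 0.7]
grip_width: 0.0857
gripper_force: 0.0
```

Call:
move_arm --pt "0 0 0 0 0 0 1" --pt "0 0 0 0 0 0 1" --pt "0 0 0 0 0 0 1"

```text
clock: 13.55
eef_pos: [0.5596, 0.1502, 0.1404]
tool_rot: [1.0, -0.027, -0.001, 0.0]
ft_force: [-0.8, 0.3, -0.3]
grip_width: 0.0858
gripper_force: 0.0
```

Call:
move_arm --pt "0.012 0 -0.2 0 0 0 1" --pt "0.012 0 -0.4 0 0 0 1" --pt "0.012 0 -0.55 0 0 0 1" --pt "0.012 0 -0.62 0 0 0 1" --pt "0.012 0 -0.62 0 0 0 1"

```text
clock: 13.97
eef_pos: [0.5598, 0.15, 0.0456]
tool_rot: [1.0, -0.027, -0.003, 0.0]
ft_force: [-0.9, -0.5, -0.0]
grip_width: 0.0852
gripper_force: 0.0
```

Call:
move_arm --pt "0 0 0 0 0 0 1" --pt "0 0 0 0 0 0 1" --pt "0 0 0 0 0 0 1"

```text
clock: 14.22
eef_pos: [0.5641, 0.1505, 0.0503]
tool_rot: [1.0, -0.027, 0.002, -0.0]
ft_force: [0.0, 0.4, -1.1]
grip_width: 0.0854
gripper_force: 0.0
```

Call:
move_arm --pt "-0.015 0 -0.03 0 0 0 1" --pt "-0.015 0 -0.06 0 0 0 1" --pt "-0.015 0 -0.06 0 0 0 1" --pt "-0.015 0 -0.06 0 0 0 1"

```text
clock: 14.55
eef_pos: [0.56, 0.1504, 0.0387]
tool_rot: [1.0, -0.027, -0.0, 0.0]
ft_force: [-0.0, 0.2, -0.1]
grip_width: 0.0855
gripper_force: 0.0
```

Call:
move_arm --pt "0 0 0 0 0 0 -0.2" --pt "0 0 0 0 0 0 -0.2" --pt "0 0 0 0 0 0 -0.2" --pt "0 0 0 0 0 0 -0.2" --pt "0 0 0 0 0 0 -0.2"

```text
clock: 14.97
eef_pos: [0.561, 0.1504, 0.0397]
tool_rot: [1.0, -0.027, 0.001, -0.0]
ft_force: [0.1, 0.5, 2.6]
grip_width: 0.0656
gripper_force: 69.2
```

Gripped again. Carry to above the low stack.

Call:
move_arm --pt "0 0 0.1 0 0 0 -0.2" --pt "0 0 0.3 0 0 0 -0.2" --pt "0 0 0.55 0 0 0 -0.2" --pt "-0.05 -0.05 0.8 0 0 0 -0.2" --pt "-0.12 -0.18 0.9 0 0 0 -0.2"

```text
clock: 15.38
eef_pos: [0.5448, 0.1245, 0.1793]
tool_rot: [1.0, -0.026, 0.004, -0.0]
ft_force: [0.6, -0.1, -0.4]
grip_width: 0.0652
gripper_force: 67.4
```

Call:
move_arm --pt "-0.06 -0.2 0 0 0 0.01 -0.2" --pt "-0.12 -0.4 0 0 0 0.02 -0.2" --pt "-0.18 -0.6 0 0 0 0.03 -0.2" --pt "-0.24 -0.8 0 0 0 0.034 -0.2" --pt "-0.3 -1 0 0 0 0.034 -0.2"

```text
clock: 15.8
eef_pos: [0.496, -0.0276, 0.1733]
tool_rot: [1.0, -0.0, -0.001, -0.0]
ft_force: [1.3, -1.2, -1.6]
grip_width: 0.0657
gripper_force: 67.3
```

Call:
move_arm --pt "-0.06 -0.2 0 0 0 0 -0.2" --pt "-0.12 -0.4 0 0 0 0 -0.2" --pt "-0.18 -0.6 0 0 0 0 -0.2" --pt "-0.24 -0.8 0 0 0 0 -0.2" --pt "-0.3 -1 0 0 0 0 -0.2"

```text
clock: 16.22
eef_pos: [0.4511, -0.1776, 0.1734]
tool_rot: [1.0, -0.0, -0.001, -0.0]
ft_force: [1.7, -0.0, -1.5]
grip_width: 0.0658
gripper_force: 67.3
```

Call:
move_arm --pt "0 -0.25 0 0 0 0 -0.2" --pt "0 -0.5 0 0 0 0 -0.2" --pt "0 -0.75 0 0 0 0 -0.2" --pt "0 -0.95 0 0 0 0 -0.2" --pt "0 -0.98 0 0 0 0 -0.2"

```text
clock: 16.63
eef_pos: [0.4515, -0.3279, 0.1737]
tool_rot: [1.0, -0.002, -0.0, 0.001]
ft_force: [-0.1, 0.1, -1.5]
grip_width: 0.0657
gripper_force: 67.4
```

Call:
move_arm --pt "0 0 -0.1 0 0 0 -0.2" --pt "0 0 -0.2 0 0 0 -0.2" --pt "0 0 -0.25 0 0 0 -0.2" --pt "0 0 -0.25 0 0 0 -0.2" --pt "0 0 -0.25 0 0 0 -0.2"

```text
clock: 17.05
eef_pos: [0.4521, -0.3229, 0.1361]
tool_rot: [1.0, -0.0, -0.001, -0.001]
ft_force: [0.4, 0.1, -0.9]
grip_width: 0.0654
gripper_force: 67.4
```

Call:
move_arm --pt "0 0 0 0 0 0 -0.2" --pt "0 0 0 0 0 0 -0.2"

```text
clock: 17.22
eef_pos: [0.4529, -0.3239, 0.1377]
tool_rot: [1.0, -0.0, 0.001, 0.001]
ft_force: [0.9, 0.6, -1.0]
grip_width: 0.066
gripper_force: 67.4
```

```bash
python3 - <<'E'
from h import *
s=get_state();e=s["eef_pos"];print(e,s["tool_rot"].round(4),s["ft_force"].round(1),s["grip_width"],s["clock"])
p=camera("scene");w=cloud(p);x,y,z=w[...,0],w[...,1],w[...,2]
near=(abs(x-.45)<.12)&(abs(y+.33)<.07)
def show(tag,zl,zh):
    q=w[near&(z>zl)&(z<zh)]
    if len(q)<20: return print(tag,len(q))
    r=cv2.minAreaRect((q[:,:2]*1000).astype(np.float32));print(tag,len(q),np.round(r[0],1),np.round(r[1],1),round(r[2],1),"pct",np.percentile(q,[1,99],axis=0).round(4).tolist())
    # front (-y side / +x end) edges: extreme per bin
b=e[2]+.0063
show("bundle all",b-.002,b+.034); show("bundle top",b+.022,b+.034); show("stack",.01,.073); show("stacktop",.062,.073)
# side faces (seen from -y, +x): fit lines
for tag,zl,zh in(("bundle",b+.004,b+.024),("stack",.012,.062)):
    q=w[near&(z>zl)&(z<zh)]
    yl=[(c,np.percentile(q[abs(q[:,0]-c)<.006][:,1],15)) for c in np.arange(.385,.52,.01) if (abs(q[:,0]-c)<.006).sum()>5]
    if len(yl)>4:
        yl=np.array(yl);k=np.polyfit(yl[:,0]-.45,yl[:,1],1);print(tag,"-y face at x=.45:",k[1].round(4),"angle",np.degrees(k[0]).round(2))
    print(tag,"+x end",np.percentile(q[:,0],[95,98,99.5]).round(4),"-y",np.percentile(q[:,1],[.5,2,5]).round(4))
cv2.imwrite("pics/s1.png",cv2.resize(p["color"][...,::-1][180:300,160:320],None,fx=4.5,fy=4.5,interpolation=3))
E
```

```text
[ 0.45292652 -0.32389098  0.13770821] [ 1.e+00 -2.e-04  6.e-04  7.e-04] [ 0.9  0.6 -1. ] 0.06603743291036976 17.2167
bundle all 1091 [ 464.6 -325.8] [ 95.  151.6] 78.1 pct [[0.3891, -0.3695, 0.1437], [0.5356, -0.2871, 0.1762]]
bundle top 747 [ 462.7 -326.2] [ 93.5 148.1] 78.1 pct [[0.4057, -0.3688, 0.1667], [0.533, -0.2873, 0.1767]]
stack 1594 [ 452.7 -328.1] [ 67.7 156.6] 89.4 pct [[0.3783, -0.3612, 0.0117], [0.529, -0.2982, 0.07]]
stacktop 919 [ 453.1 -328.3] [ 66.9 155.5] 89.7 pct [[0.3781, -0.3609, 0.0624], [0.5287, -0.2984, 0.0703]]
bundle -y face at x=.45: -0.3587 angle 0.06
bundle +x end [0.5355 0.5359 0.5362] -y [-0.3696 -0.3693 -0.3684]
stack -y face at x=.45: -0.3603 angle -0.21
stack +x end [0.5277 0.5286 0.53  ] -y [-0.3615 -0.3611 -0.3606]
```

View pics/s1.png

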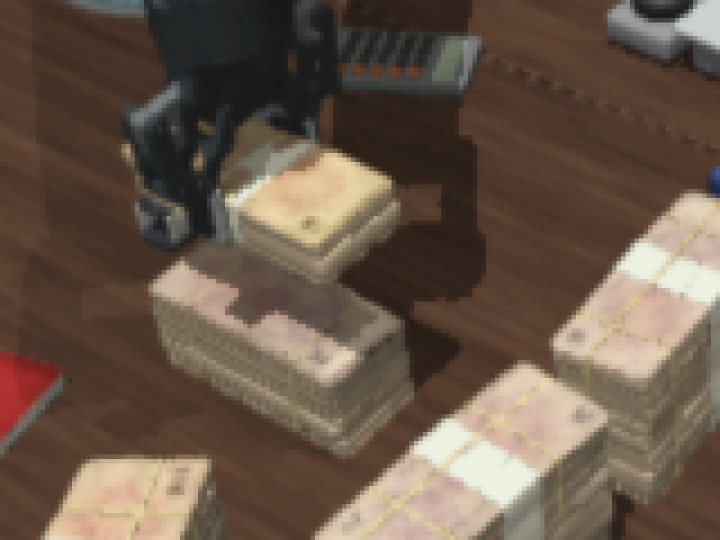

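The crop shows the bundle at about (320,200) held level above the low stack at (280,340), with its far end slightly ahead in +x. Go close, then measure the offset between the two.

Call:
move_arm --pt "-0.02 -0.02 -0.15 0 0 0 -0.2" --pt "-0.02 -0.02 -0.3 0 0 0 -0.2" --pt "-0.02 -0.02 -0.38 0 0 0 -0.2" --pt "-0.02 -0.02 -0.4 0 0 0 -0.2" --pt "-0.02 -0.02 -0.4 0 0 0 -0.2"

```text
clock: 17.68
eef_pos: [0.4491, -0.3262, 0.0761]
tool_rot: [1.0, -0.0, -0.001, -0.001]
ft_force: [0.1, -0.0, -1.2]
grip_width: 0.0657
gripper_force: 67.5
```

Call:
move_arm --pt "0 0 0 0 0 0 -0.2" --pt "0 0 0 0 0 0 -0.2" --pt "0 0 0 0 0 0 -0.2"

```text
clock: 17.93
eef_pos: [0.4501, -0.3273, 0.078]
tool_rot: [1.0, -0.0, 0.001, 0.001]
ft_force: [-0.6, -0.2, -1.7]
grip_width: 0.0656
gripper_force: 67.5
```

```bash
cat > rel.py <<'E'
from h import *
s=get_state();e=s["eef_pos"];print(e,s["tool_rot"].round(4),s["ft_force"].round(1),s["clock"])
b=float(__import__("sys").argv[1]) if len(__import__("sys").argv)>1 else e[2]+.0063
W=[]
for i in range(3):
    p=camera("scene");W.append(cloud(p))
w=np.concatenate(W);x,y,z=w[...,0],w[...,1],w[...,2]
near=(abs(x-.45)<.12)&(abs(y+.33)<.06)
for tag,zl,zh in(("bundle",b+.004,b+.024),("stack",.03,.062)):
    q=w[near&(z>zl)&(z<zh)]
    for a,c in((.375,.42),(.485,.525),(.375,.525)):
        f=q[(q[:,0]>a)&(q[:,0]<c)&(q[:,1]<-.34)]
        if len(f)>10:
            k=np.polyfit(f[:,0]-.45,f[:,1],1);print(tag,"-y face",a,c,len(f),np.median(f[:,1]).round(4),"ang",np.degrees(k[0]).round(2))
    f=q[(q[:,0]>.515)&(abs(q[:,1]+.328)<.025)]
    k=np.polyfit(f[:,1]+.328,f[:,0],1);print(tag,"+x face",len(f),np.median(f[:,0]).round(4),"ang",np.degrees(-k[0]).round(2))
cv2.imwrite("pics/s2.png",cv2.resize(p["color"][...,::-1][180:300,160:320],None,fx=4.5,fy=4.5,interpolation=3))
E
python3 rel.py
```

```text
[ 0.45013349 -0.32733671  0.07800254] [ 1.e+00 -3.e-04  8.e-04  9.e-04] [-0.6 -0.2 -1.7] 17.9333
bundle -y face 0.375 0.42 17 -0.3582 ang -17.81
bundle -y face 0.485 0.525 177 -0.359 ang -0.33
bundle -y face 0.375 0.525 422 -0.3595 ang 3.84
bundle +x face 302 0.5305 ang -0.34
stack -y face 0.375 0.42 224 -0.3592 ang 0.45
stack -y face 0.485 0.525 255 -0.359 ang 8.39
stack -y face 0.375 0.525 819 -0.3591 ang 0.88
stack +x face 348 0.526 ang -0.29
```

View pics/s2.png

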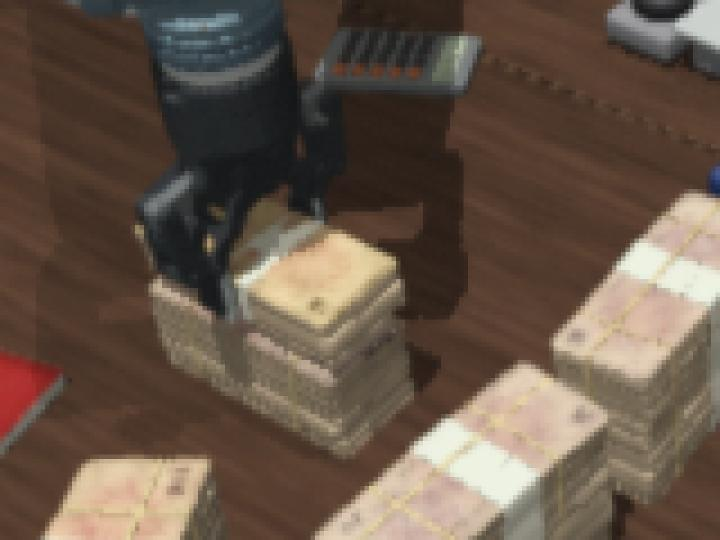

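The crop shows the bundle just above the stack. Sides line up, ends differ by about 4 mm (bundle ahead in +x), and yaw matches. Correct x and lower.

Call:
move_arm --pt "-0.028 0 0 0 0 0 -0.2" --pt "-0.028 0 -0.03 0 0 0 -0.2" --pt "-0.028 0 -0.06 0 0 0 -0.2" --pt "-0.028 0 -0.075 0 0 0 -0.2" --pt "-0.028 0 -0.075 0 0 0 -0.2"

```text
clock: 18.5
eef_pos: [0.4447, -0.3261, 0.0643]
tool_rot: [1.0, -0.0, -0.001, -0.001]
ft_force: [0.0, 0.1, -1.3]
grip_width: 0.0655
gripper_force: 67.5
```

Call:
move_arm --pt "0 0 0 0 0 0 -0.2" --pt "0 0 0 0 0 0 -0.2"

```text
clock: 18.67
eef_pos: [0.4453, -0.3266, 0.0653]
tool_rot: [1.0, -0.0, -0.0, -0.0]
ft_force: [-0.6, -0.5, -1.0]
grip_width: 0.0656
gripper_force: 67.5
```

```bash
python3 rel.py
```

```text
[ 0.44525056 -0.32664798  0.06533489] [ 1.e+00 -4.e-04 -0.e+00 -0.e+00] [-0.6 -0.5 -1. ] 18.6667
bundle -y face 0.375 0.42 17 -0.3577 ang -16.89
bundle -y face 0.485 0.525 206 -0.3581 ang 9.07
bundle -y face 0.375 0.525 468 -0.3589 ang 5.64
bundle +x face 310 0.526 ang -0.41
stack -y face 0.375 0.42 228 -0.3591 ang 0.31
stack -y face 0.485 0.525 257 -0.3588 ang 8.17
stack -y face 0.375 0.525 836 -0.3591 ang 0.95
stack +x face 342 0.526 ang -0.71
```

Call:
move_arm --pt "0 -0.004 -0.008 0 0 0 -0.2" --pt "0 -0.004 -0.016 0 0 0 -0.2" --pt "0 -0.004 -0.016 0 0 0 -0.2" --pt "0 -0.004 -0.016 0 0 0 -0.2"

```text
clock: 19.15
eef_pos: [0.4451, -0.3272, 0.0628]
tool_rot: [1.0, -0.0, -0.0, -0.0]
ft_force: [-0.0, 0.4, -1.9]
grip_width: 0.0659
gripper_force: 67.5
```

Call:
move_arm --pt "0 0 -0.005 0 0 0 -0.2" --pt "0 0 -0.01 0 0 0 -0.2" --pt "0 0 -0.01 0 0 0 -0.2"

```text
clock: 19.4
eef_pos: [0.4453, -0.3274, 0.0621]
tool_rot: [1.0, -0.0, -0.0, 0.0]
ft_force: [-2.0, 0.7, 3.0]
grip_width: 0.0655
gripper_force: 69.4
```

Contact. Release and go straight up.

Call:
move_arm --pt "0 0 0 0 0 0 0.5" --pt "0 0 0 0 0 0 1" --pt "0 0 0 0 0 0 1" --pt "0 0 0 0 0 0 1" --pt "0 0 0 0 0 0 1"

```text
clock: 19.82
eef_pos: [0.4452, -0.3273, 0.0613]
tool_rot: [1.0, -0.0, 0.0, 0.0]
ft_force: [-0.8, 0.1, 0.5]
grip_width: 0.0853
gripper_force: 0.0
```

Call:
move_arm --pt "0 0 0.05 0 0 0 1" --pt "0 0 0.2 0 0 0 1" --pt "0 0 0.45 0 0 0 1" --pt "0 0 0.7 0 0 0 1" --pt "0 0 0.95 0 0 0 1"

```text
clock: 20.23
eef_pos: [0.4449, -0.3269, 0.2059]
tool_rot: [1.0, -0.0, -0.0, -0.0]
ft_force: [1.0, -0.6, 0.6]
grip_width: 0.0853
gripper_force: 0.0
```

Call:
move_arm --pt "0 0.2 0 0 0 0 1" --pt "0 0.4 0 0 0 0 1" --pt "0 0.6 0 0 0 0 1" --pt "0 0.8 0 0 0 0 1" --pt "0 1 0 0 0 0 1"

```text
clock: 20.65
eef_pos: [0.445, -0.176, 0.2046]
tool_rot: [1.0, -0.001, 0.0, 0.0]
ft_force: [0.1, -0.1, -0.6]
grip_width: 0.0853
gripper_force: 0.0
```

Call:
move_arm --pt "0 0 0 0 0 0 1" --pt "0 0 0 0 0 0 1" --pt "0 0 0 0 0 0 1"

```text
clock: 20.9
eef_pos: [0.4454, -0.1777, 0.2046]
tool_rot: [1.0, -0.0, 0.0, 0.0]
ft_force: [-1.0, 0.0, 0.1]
grip_width: 0.0853
gripper_force: 0.0
```

```bash
python3 rel.py .069; python3 - <<'E'
from h import *
for n in("scene","top"):
    p=camera(n);w=cloud(p);x,y,z=w[...,0],w[...,1],w[...,2]
    m=(abs(x-.45)<.1)&(abs(y+.329)<.05)&(z>.088)&(z<.11)
    r=cv2.minAreaRect((w[m][:,:2]*1000).astype(np.float32));print(n,m.sum(),np.round(r[0],1),np.round(r[1],1),round(r[2],1),np.median(z[m]),np.percentile(z[m],[5,95]))
E
```

```text
[ 0.44542332 -0.17765344  0.20455823] [ 1.e+00 -3.e-04  4.e-04  5.e-04] [-1.   0.   0.1] 20.9
bundle -y face 0.375 0.42 147 -0.3586 ang 0.11
bundle -y face 0.485 0.525 223 -0.3588 ang 9.2
bundle -y face 0.375 0.525 620 -0.3588 ang 0.96
bundle +x face 294 0.5257 ang -0.73
stack -y face 0.375 0.42 233 -0.3591 ang -0.07
stack -y face 0.485 0.525 250 -0.359 ang 7.67
stack -y face 0.375 0.525 832 -0.3591 ang 0.74
stack +x face 330 0.5262 ang -0.21
scene 1037 [ 448.4 -327.9] [156.5  67. ] 0.1 0.09615935781963836 [0.09105031 0.09860201]
top 431 [ 447.3 -332.8] [156.2  65.7] 4.9 0.0967805450048762 [0.09241827 0.10116466]
```

View pics/s2.png

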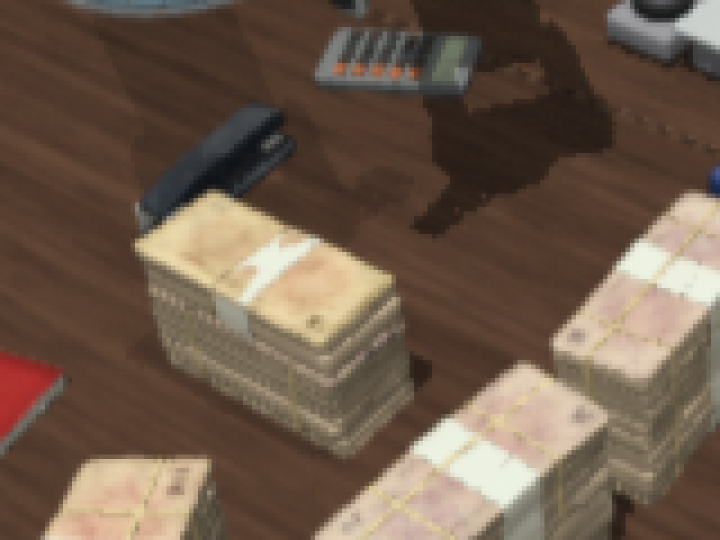

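The bundle lies flat and square on the low stack at about (270,270), its faces within a few mm of the stack's. The arm is clear.

```bash
python3 -c "
from rig import *
print(sign_off())"
```

```text
the job is handed in; nothing more can be done
None
```

I zeroed the scale, logged the bundle's weight and laid the bundle flat and square on the low stack, its edges within about 4 mm of the stack's. The job was handed in at about 21 s of the 69 s allowed, with the arm clear; no verdict came back.

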